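# Push a doming block through the dust flap of a blasting booth

## Task

The steel doming block (the one with round hollows, lying on the booth's loading deck) is due for blasting: push it along the deck and through the doorway so that it swings the self-closing dust flap open itself, until it slides right down the chute inside and the flap has fallen shut behind it. Then draw the gripper clear, and leave the other things on the bench where they are.

Things in the scene. Friction and masses are not known exactly. Their poses are not given: they have to be found in the camera images.
- block_center (a point): Centre of the loose steel doming block, a flat dark steel slab 64 mm long (its x), 44 mm wide (its y), 28 mm high (its z), about 0.55 kg, with round hollows on top. It lies flat on the booth's loading deck, its long side pointing roughly at the doorway; friction on the deck about 0.6.
- booth: Grey blasting booth, fixed to the table. Origin: at table level below the middle of the doorway, in the plane of the closed flap; x points into the booth, y left, z up. A grey blower housing 132 mm high (knobs on top to 146), 190 mm wide, stands at its x = 140 to 195 mm; before it a flat clear roof, 132 mm above the table, runs to the doorway; clear walls at y = +-83 mm.
- deck_front (a point): Middle of the front edge of the loading deck's flat top, 65 mm above the table, 172 mm wide, reaching from booth x = -165 to +10 mm. Two guide rails (16 mm high, 8 mm thick) form a funnel on it: inner faces at y = +-72 mm at x = -160 mm, narrowing to +-42 mm at x = -54 mm, then straight to the doorway. Axes as the booth's.
- doorway (a point): Middle of the doorway's sill, at deck level in the plane of the closed flap. The doorway is 84 mm wide and 52 mm high, in a frame 16 mm thick (booth x = -8 to +8 mm) whose top is 67 mm above the deck. Axes as the booth's.
- chute_top (a point): Middle of the deck's inner edge (booth x = +10 mm), where a slick steel chute begins, sloping down at 24 degrees to a rubber stop at booth x = +130 mm. A block whose centre has been pushed past this edge tips onto the chute and slides down by itself; if it sticks, push on. Axes as the booth's.
- flap_lip (a point): Middle of the lower edge of the black dust flap (78 mm wide, 45 mm tall, 3 mm thick), which hangs in the doorway from a hinge 48 mm above the deck; closed, its lip is 3 mm above the deck.
- flap (a joint): Angle of the flap: 0 = closed (hanging straight down), grows as its lip swings into the booth, up to 1.5 rad. A light spring (under 1 N at the lip) closes it; it stays open only while something holds it. The block lying in the doorway holds it at about 1.1 rad.
- swage: Bystander: long flat steel swage block, 100 x 34 x 24 mm with grooves across its top; origin at the centre of its underside.
- jar: Bystander: small amber glass jar with steel lid, 48 mm wide, 60 mm high; origin at the centre of its underside.
- brush: Bystander: wooden brush, 160 mm long; origin at the centre of its underside.
- pliers: Bystander: pliers with blue handles, 130 mm long; origin at the centre of its underside.
- hammer: Bystander: small hammer, 220 mm long; origin at the centre of its underside.
- anvil: Bystander: round steel bench block on a rubber foot, 92 mm wide, 30 mm high; origin at the centre of its underside.
- cone: Bystander: wooden ring cone on a round foot, 64 mm wide, 112 mm high; origin at the centre of its underside.
Not all that is in view belongs to the job. Leave any green or yellow look-alike of the part that bears block_center alone.

How it is judged:
By the outcome, as a careful person would: the job done as asked, in the order asked, and still so for the second after the job is handed in, with the robot touching nothing.
It also fails if it takes over 35 s, if anything falls off the work surface, if the arm or the gripper's body presses on something with over 40 N, if the wrist force passes 120 N, or if a joint passes its speed limit or range.

## Robot

A 6-joint arm with a two-finger parallel gripper is mounted at the origin on the work surface. World frame = base frame: x ahead of the robot, y to its left, z up, the work surface at z = 0. Lengths are in m, angles in rad, forces in N, time in s.
With the tool pointing down it reaches from about 0.25 to 0.775 m from the base axis. Payload 4 kg.
Tool frame: the origin (TCP) lies midway between the tips of the shut fingers; the grasp point (between the pads) lies 19 mm behind it; z points along the fingers, y is the line along which they close (so a half turn about z gives the same grasp; the last joint's range is limited). The gripper opens to 94 mm and grips with 3 to 60 N. Pads are 16 mm wide; open, the fingers measure 119 mm over their backs; the gripper's body (75 mm by 177 mm) begins 78 mm behind the grasp point.
Start: joints at [1.04, 0.087, 1.371, -0, 1.684, -0.103], TCP at [0.228, 0.5, 0.206] pointing down, gripper open.
Joint ranges: [-3.1, 3.1], [-0.76, 2.03], [0.27, 2.55], [-1.08, 4.22], [0.17, 2.65], [-2.57, 2.57]. Speed limits (rad/s): [2.79, 2.79, 3.14, 3.14, 3.14, 3.14].

## Interface

Orientations are given as [roll, pitch, yaw] about the fixed x, y, z axes, in that order (R = Rz(yaw) Ry(pitch) Rx(roll)).
In Python, from bench import get_obs, snapshot, close_job gives the robot as it stands. The module is installed in compiled form; this text tells all that it offers.
- The arm moves only by the tool drive_tool, never from a script. Its argument "commands" is a list of rows, each a list of 6 numbers: the shift along the tool's x, y, z in units of 0.04 m (1.0 is 0.04 m), then the turn, a rotation vector about the tool's x, y, z in units of 0.1 rad (1.0 is 0.1 rad). In form: [[dx, dy, dz, wx, wy, wz], ...]. A call has 1 to 20 rows; each row shifts and turns the commanded pose from where the row before left it, along the tool's axes as they then stand; what a row does not reach is not made up. A row lasts 1/8 s, in which the tool goes at most 62.5 mm and 10.7 degrees, less where a joint would pass 70% of its speed; a pose out of reach is approached as far as the arm can. A call with a number of a shift or a turn outside -1 to 1 is refused whole. A call with a gripper value outside its range is refused whole. "gripper" is the closure, from 0 (fully open) to 1 (shut), set as the call begins (left out, the last holds). The fingers move at their own pace and stop on an object; the grip force is fixed at half the most. Time passes only in rows, so rows that do not move let the fingers close. It gives the time, the measured TCP pose, the force, the opening and the grip force at its end, in the units of the state.
- get_obs(): the state, without advancing time (a new reading comes with each control period).
- snapshot(name): name is "scene" or "side" or "wrist"; returns a dict with "image" (400x640x3 uint8, blue, green, red), "range_z" (400x640 float32, m along the optical axis (not along the pixel's ray), 0 where there is no reading), "fx", "fy", "cx", "cy" (pixels), "rvec" (rotation vector, rad) and "tvec" (3), from world to camera coordinates, as OpenCV has them. Camera axes: x right, y down, z forward; pixel columns grow to the right and rows downward; lengths in m; the calibration is good to about 2 mm. A picture is of the moment at which its call begins.
- close_job(): hands the job in; it is judged then, once.
The state is a dict: "time": time; "joint_positions": joint angles; "qvel": joint speeds; "joint_torque": joint torques, N m; "tool_pos": TCP position; "ee_rot": TCP orientation; "wrist_force": force on the tool from outside, world axes, zero at the start; "wrist_torque": the same for the moment, N m; "width": finger opening in m; "finger_force": force on a finger pad.
Only numpy, scipy, OpenCV 4.12 (cv2) and the standard library are available. Lean on these libraries where they do the work, as an engineer would, in place of code of your own. Each camera call takes 0.05 s, during which the arm holds its last target. There are 200 camera calls.

## Working session

There is one attempt and no reset: what is moved stays moved. The work goes in short steps, Python scripts to look and compute and a tool call to move; the robot and the scene stay as the last step left them, time stands still between calls to the robot, and variables do not carry over. Pictures are saved under pics/ and viewed, at most 10 in all, crops included, and the job is handed in when it is done.

Besides the shell and the picture viewer there is one more tool, called by a JSON object that holds its "method" and its "body", one argument or row to a line. drive_tool: Moves the arm, as the interface text tells. Its arguments: {"type":"object","properties":{"commands":{"type":"array"},"gripper":{"type":"number"}},"required":["commands"]}

```bash
mkdir -p pics; cat > h.py <<'E'
import numpy as np, cv2, pickle
from bench import get_obs, snapshot, close_job
def snap(n,tag):
    s=snapshot(n); cv2.imwrite(f'pics/{tag}.png',s['image']); pickle.dump(s,open(f'{tag}.pkl','wb')); return s
def load(tag): return pickle.load(open(f'{tag}.pkl','rb'))
def pt(s,u,v):
    z=s['range_z'][int(v),int(u)]; R,_=cv2.Rodrigues(np.array(s['rvec'],float))
    c=np.array([(u-s['cx'])/s['fx']*z,(v-s['cy'])/s['fy']*z,z]); return R.T@(c-np.array(s['tvec'],float).ravel())
def proj(s,p):
    K=np.array([[s['fx'],0,s['cx']],[0,s['fy'],s['cy']],[0,0,1.]])
    return cv2.projectPoints(np.array(p,float).reshape(-1,1,3),np.array(s['rvec'],float),np.array(s['tvec'],float),K,None)[0].reshape(-1,2)
def tri(s1,p1,s2,p2):
    def P(s):
        K=np.array([[s['fx'],0,s['cx']],[0,s['fy'],s['cy']],[0,0,1.]]);R,_=cv2.Rodrigues(np.array(s['rvec'],float))
        return K@np.c_[R,np.array(s['tvec'],float).ravel()]
    X=cv2.triangulatePoints(P(s1),P(s2),np.array(p1,float).reshape(2,1),np.array(p2,float).reshape(2,1)).ravel(); return X[:3]/X[3]
E
python3 - <<'E'
from h import *
snap('scene','scene0');snap('side','side0')
print(get_obs())
E
```

```text
{'time': 0.1, 'joint_positions': array([ 1.03990939e+00,  8.78758644e-02,  1.37207787e+00, -1.59674902e-05,
        1.68359982e+00, -1.03092120e-01]), 'qvel': array([-1.97251406e-03, -1.45389603e-03, -5.85893793e-04,  1.88968067e-03,
       -1.96869647e-03, -2.75879778e-05]), 'joint_torque': array([ 1.94566128e-03, -3.41252267e+01, -3.03302693e+01,  7.21094222e-02,
        3.03488004e-02, -8.69912219e-05]), 'tool_pos': array([0.22793285, 0.50000996, 0.20443689]), 'ee_rot': array([-3.13964054e+00, -1.86009420e-04,  2.71379588e+00]), 'wrist_force': array([-0.40815787,  0.14032112, -0.20154299]), 'wrist_torque': array([0.0029113 , 0.0195537 , 0.02371689]), 'finger_force': 0.0, 'width': 0.0935208773343442}
```

View pics/scene0.png

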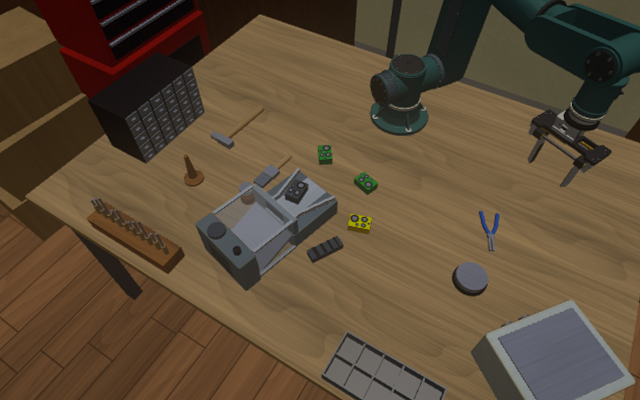

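View pics/side0.png

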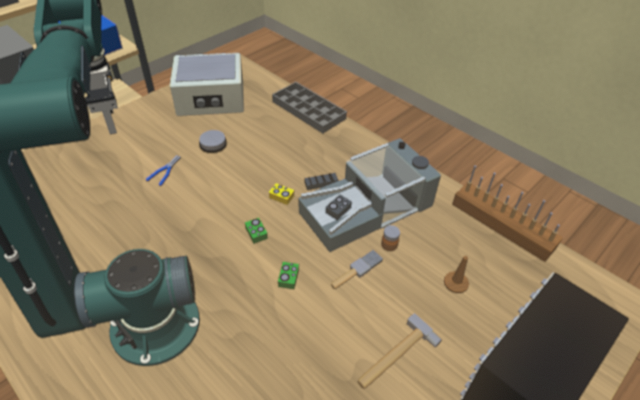

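Candidates: dark block on the deck at scene (297,188) / side (338,206), green ones at scene (325,153) and (366,182), and a yellow one at (360,222). The dark steel one on the deck fits the description, and I'll confirm that in an enlarged crop.

```bash
python3 - <<'E'
from h import *
a=load('scene0')['image'][150:300,190:350];b=load('side0')['image'][130:260,290:450]
a=cv2.resize(a,None,fx=5,fy=5,interpolation=2)[:600];b=cv2.resize(b,None,fx=4.6,fy=4.6,interpolation=2)[:600]
cv2.imwrite('pics/ca.png',cv2.resize(load('scene0')['image'][160:280,190:350],None,fx=5,fy=5,interpolation=2))
cv2.imwrite('pics/cb.png',cv2.resize(load('side0')['image'][135:255,290:450],None,fx=5,fy=5,interpolation=2))
E
```

```text
(no output)
```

View pics/ca.png

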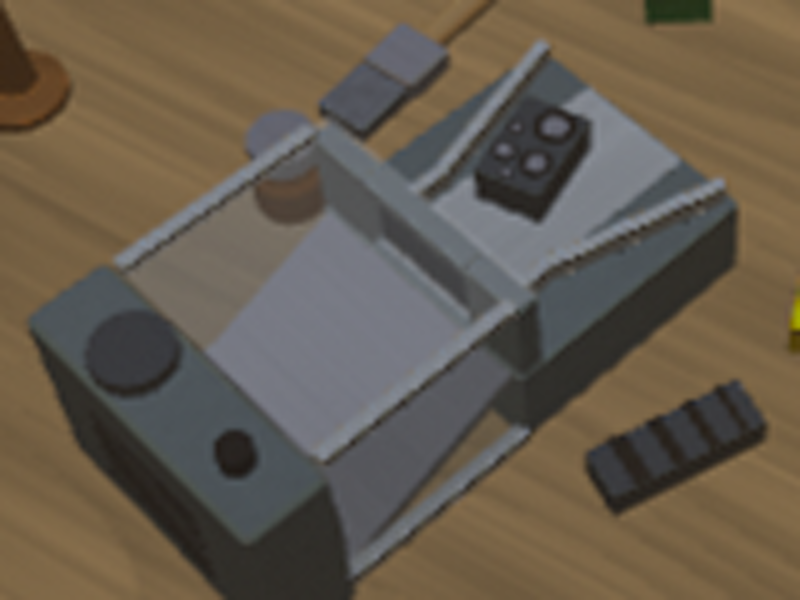

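View pics/cb.png

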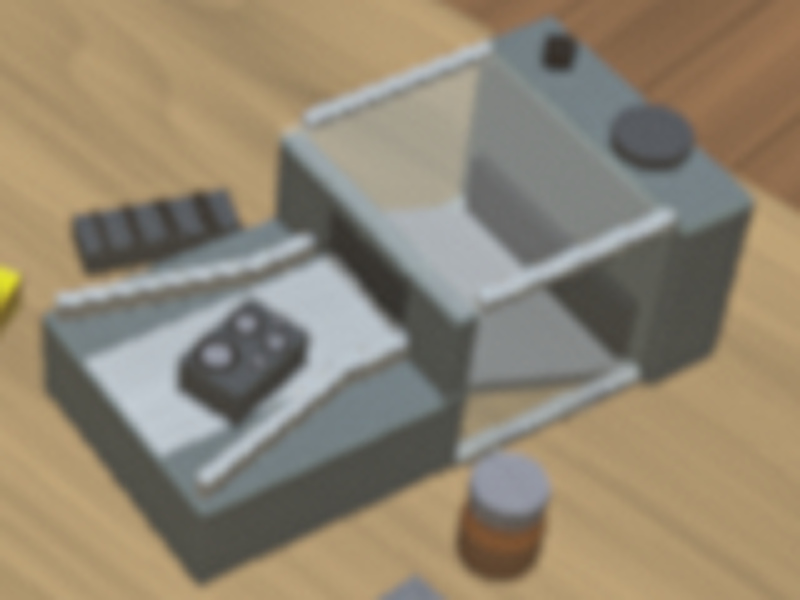

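The crops confirm it: the dark steel block with round hollows lies on the deck, at crop (535,145) scene and (243,355) side. Next I fit the booth pose and the block.

```bash
python3 - <<'E'
from h import *
from scipy.optimize import least_squares
a=load('scene0');b=load('side0')
A=lambda u,v:np.array([190+u/5-.4,160+v/5-.4]); B=lambda u,v:np.array([290+u/5-.4,135+v/5-.4])
M=[((-.165,.086,.065),A(737,207),B(45,317)),((-.165,-.086,.065),None,B(203,512)),
((.140,.095,.132),A(325,488),B(493,43)),((.140,-.095,.132),A(108,265),B(685,232)),((.195,.095,.132),A(248,545),B(548,18)),((.195,-.095,.132),A(32,322),B(750,203))]
for m in M:
    if m[1] is not None: print(m[0],tri(a,m[1],b,m[2]).round(4))
def T(q,P):
    c,s=np.cos(q[2]),np.sin(q[2]);return np.array([[q[0]+c*p[0]-s*p[1],q[1]+s*p[0]+c*p[1],p[2]] for p in P])
def f(q):
    X=T(q,[m[0] for m in M]);pa=proj(a,X);pb=proj(b,X)
    return np.concatenate([pa[i]-m[1] for i,m in enumerate(M) if m[1] is not None]+[pb[i]-m[2] for i,m in enumerate(M)])
best=min((least_squares(f,[.5,0,y],loss='soft_l1') for y in (0,1.5,3,-1.5)),key=lambda r:r.cost)
q=best.x;print('booth',q,best.fun.round(1));np.save('q.npy',q)
bl={'FL':(A(592,122),B(183,358)),'FR':(A(530,97),B(238,398)),'BR':(A(478,168),B(308,343)),'BL':(A(545,193),B(250,298))}
c,s=np.cos(q[2]),np.sin(q[2])
for k,(x,y) in bl.items():
    X=tri(a,x,b,y);d=X[:2]-q[:2];print(k,X.round(4),'booth',(c*d[0]+s*d[1]).round(4),(-s*d[0]+c*d[1]).round(4))
u,v=A(535,145);print('depth top',pt(a,u,v)); print('tip deck',pt(a,*A(500,235)))
def g(r):
    c1,s1=np.cos(r[2]),np.sin(r[2]);L=[(-.032,.022),(-.032,-.022),(.032,-.022),(.032,.022)]
    X=T(q,[(r[0]+c1*x-s1*y,r[1]+s1*x+c1*y,.093) for x,y in L])
    return np.concatenate([(proj(a,X)-[bl[k][0] for k in('FL','FR','BR','BL')]).ravel(),(proj(b,X)-[bl[k][1] for k in('FL','FR','BR','BL')]).ravel()])
r=least_squares(g,[-.1,0,0]);print('block in booth',r.x,r.fun.round(1)); print('world',T(q,[(r.x[0],r.x[1],.079)]))
E
```

```text
(-0.165, 0.086, 0.065) [0.4968 0.0221 0.0598]
(0.14, 0.095, 0.132) [ 0.7998 -0.0454  0.1258]
(0.14, -0.095, 0.132) [ 0.749  -0.2238  0.1272]
(0.195, 0.095, 0.132) [ 0.8432 -0.0558  0.1263]
(0.195, -0.095, 0.132) [ 0.7969 -0.2347  0.1251]
booth [ 0.63462804 -0.09908964  6.03827885] [ 0.8 -1.   1.6 -2.3 -0.5 -1.7 -0.5  0.3 -2.5 -1.  -1.  -1.5 -0.   0.2
 -2.9 -1.4  0.3 -0.7  0.8 -2.2  2.6 -1.8]
FL [ 0.5078 -0.0725  0.0901] booth -0.1295 -0.0049
FR [ 0.509  -0.1135  0.0892] booth -0.1184 -0.0445
BR [ 0.5677 -0.1112  0.0869] booth -0.062 -0.028
BL [ 0.5665 -0.0673  0.091 ] booth -0.0738 0.0143
depth top [ 0.53905349 -0.08915729  0.09182997]
tip deck [ 0.58808957 -0.08283177  0.06528718]
block in booth [-0.09616434 -0.01591165  0.31125833] [ 0.2 -1.2 -0.5 -1.5 -1.  -0.5 -1.1  0.  -1.8 -0.3 -0.2 -0.3  0.6 -2.2
 -0.3 -0.9]
world [[ 0.53747521 -0.09120994  0.079     ]]
```

{"method": "drive_tool", "body": {
  "commands": [
    [0,0,0,0,0,-0.98],
    [0,0,0,0,0,-0.98],
    [0,0,0,0,0,-0.98],
    [0,0,0,0,0,-0.98],
    [0,0,0,0,0,-0.98]
  ],
  "gripper": 0.68
}}

```text
time: 0.72
tool_pos: [0.228, 0.5001, 0.2048]
ee_rot: [-3.141, -0.001, -3.076]
wrist_force: [0.6, -0.1, 0.4]
width: 0.0475
finger_force: 0.0
```

{"method": "drive_tool", "body": {
  "commands": [
    [-0.32,-0.95,0,0,0,0],
    [-0.32,-0.95,0,0,0,0],
    [-0.32,-0.95,0,0,0,0],
    [-0.32,-0.95,0,0,0,0],
    [-0.32,-0.95,0,0,0,0],
    [-0.32,-0.95,0,0,0,0],
    [-0.32,-0.95,0,0,0,0],
    [-0.32,-0.95,0,0,0,0],
    [-0.32,-0.95,0,0,0,0],
    [-0.32,-0.95,0,0,0,0],
    [-0.32,-0.95,0,0,0,0],
    [-0.32,-0.95,0,0,0,0],
    [-0.32,-0.95,0,0,0,0],
    [-0.32,-0.95,0,0,0,0],
    [-0.32,-0.95,0,0,0,0],
    [-0.32,-0.95,0,0,0,0],
    [0,0,0,0,0,0]
  ]
}}

```text
time: 2.85
tool_pos: [0.4705, -0.0956, 0.2043]
ee_rot: [3.141, -0.002, -3.083]
wrist_force: [-0.5, 0.8, -0.2]
width: 0.0297
finger_force: 0.0
```

```bash
python3 - <<'E'
from h import *
s=snap('wrist','w1');o=get_obs();print(o['tool_pos'],o['ee_rot'],o['joint_positions'])
E
```

```text
[ 0.47009802 -0.09424326  0.2045903 ] [ 3.14036155e+00 -1.83479694e-03 -3.08148757e+00] [-3.16526568e-01 -6.90754575e-02  1.53003053e+00  4.72957751e-04
  1.68279655e+00 -1.94737450e+00]
```

View pics/w1.png

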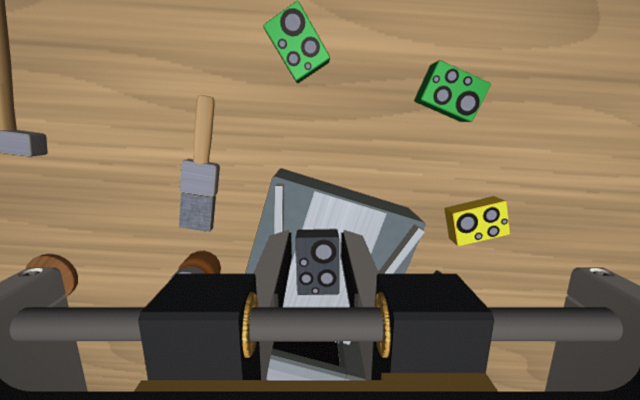

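The wrist view shows the block between the fingers' lines at about (318,262), rear edge at row 230 and columns 297–340. It is square to the tool. Checking its position from this view.

```bash
python3 - <<'E'
from h import *
s=load('w1');q=np.load('q.npy');c,n=np.cos(q[2]),np.sin(q[2])
def sh(l,X): d=X[:2]-q[:2];print(l,X.round(4),'booth',(c*d[0]+n*d[1]).round(4),(-n*d[0]+c*d[1]).round(4))
for u,v in [(299,233),(337,233),(300,270),(337,270),(300,289),(318,262),(277,174),(421,222),(340,210)]: sh((u,v),pt(s,u,v))
E
```

```text
(299, 233) [ 0.5088 -0.1107  0.0804] booth -0.1193 -0.0417
(337, 233) [ 0.506  -0.0719  0.0818] booth -0.1314 -0.0048
(300, 270) [ 0.5436 -0.1074  0.0934] booth -0.0863 -0.0301
(337, 270) [ 0.5419 -0.0699  0.0924] booth -0.097 0.0059
(300, 289) [ 0.5653 -0.1064  0.0928] booth -0.0655 -0.0239
(318, 262) [ 0.5338 -0.0897  0.0933] booth -0.1001 -0.0153
(277, 174) [ 0.4541 -0.1382  0.0511] booth -0.1657 -0.0818
(421, 222) [0.4945 0.0184 0.0645] booth -0.1644 0.08
(340, 210) [ 0.4861 -0.0691  0.0653] booth -0.1513 -0.007
```

{"method": "drive_tool", "body": {
  "commands": [
    [0,0,0,0,-1,0],
    [0,0,0,0,-1,0],
    [0,0,0,0,-1,0],
    [0,0,0,0,-1,0],
    [0,0,0,0,-1,0],
    [0,0,0,0,0,0]
  ]
}}

```text
time: 3.65
tool_pos: [0.4685, -0.0924, 0.2042]
ee_rot: [3.14, 0.498, -3.08]
wrist_force: [0.4, 0.3, 0.8]
width: 0.0303
finger_force: 0.0
```

{"method": "drive_tool", "body": {
  "commands": [
    [0.38,0,0.7,0,0,0],
    [0.38,0,0.7,0,0,0],
    [0.38,0,0.7,0,0,0],
    [0.38,0,0.7,0,0,0],
    [0,0,0,0,0,0],
    [0,0,0,0,0,0]
  ]
}}

```text
time: 4.4
tool_pos: [0.472, -0.0936, 0.0798]
ee_rot: [-3.141, 0.502, -3.078]
wrist_force: [-0.4, -0.5, -0.0]
width: 0.03
finger_force: 0.0
```

{"method": "drive_tool", "body": {
  "commands": [
    [-0.17,0,0.21,0,0,0],
    [-0.22,0,0.12,0,0,0],
    [-0.22,0,0.12,0,0,0],
    [-0.22,0,0.12,0,0,0],
    [-0.22,0,0.12,0,0,0],
    [-0.22,0,0.12,0,0,0],
    [0,0,0,0,0,0]
  ]
}}

```text
time: 5.28
tool_pos: [0.5316, -0.0898, 0.0739]
ee_rot: [3.141, 0.501, -3.079]
wrist_force: [-0.5, 0.4, -0.2]
width: 0.0303
finger_force: 0.0
```

```bash
python3 - <<'E'
from h import *
s=snap('scene','s2');b=snap('side','b2')
cv2.imwrite('pics/c2.png',np.vstack([cv2.resize(s['image'][165:240,220:380],None,fx=4,fy=4,interpolation=2),cv2.resize(b['image'][165:240,280:440],None,fx=4,fy=4,interpolation=2)]))
o=get_obs();q=np.load('q.npy');c,n=np.cos(q[2]),np.sin(q[2]);d=o['tool_pos'][:2]-q[:2]
print(o['tool_pos'],'booth',c*d[0]+n*d[1],-n*d[0]+c*d[1],o['ee_rot'],o['wrist_force'])
E
```

```text
[ 0.53090098 -0.08969071  0.07366299] booth -0.10291075844893073 -0.01603177072964191 [ 3.14101835  0.5001061  -3.07963874] [-0.17152837  1.07546333  0.46898525]
```

View pics/c2.png

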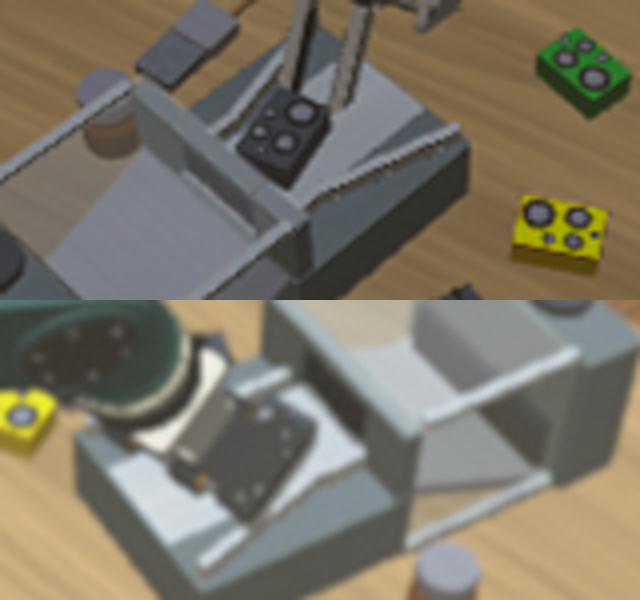

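The block is square against the fingers and near the centre line. Now I turn it to the booth axis while pushing.

{"method": "drive_tool", "body": {
  "commands": [
    [-0.17,0.05,0.09,0.37,0,0.67],
    [-0.17,0.05,0.09,0.37,0,0.67],
    [-0.17,0.05,0.09,0.37,0,0.67],
    [-0.17,0.05,0.09,0.37,0,0.67],
    [0,0,0,0,0,0]
  ]
}}

```text
time: 6.0
tool_pos: [0.5616, -0.0826, 0.0737]
ee_rot: [-3.14, 0.499, 2.901]
wrist_force: [-0.6, 0.4, -0.3]
width: 0.03
finger_force: 0.3
```

```bash
python3 - <<'E'
from h import *
s=snap('scene','s3')
cv2.imwrite('pics/c3.png',cv2.resize(s['image'][165:240,220:320],None,fx=6,fy=6,interpolation=2))
o=get_obs();q=np.load('q.npy');c,n=np.cos(q[2]),np.sin(q[2]);d=o['tool_pos'][:2]-q[:2]
print(o['tool_pos'],'booth',c*d[0]+n*d[1],-n*d[0]+c*d[1],o['ee_rot'],o['wrist_force'])
E
```

```text
[ 0.5614807  -0.08292253  0.07385227] booth -0.07488458511150321 -0.0020510320028636064 [-3.14031161  0.49941627  2.90044401] [0.21918538 0.67056408 0.04846298]
```

View pics/c3.png

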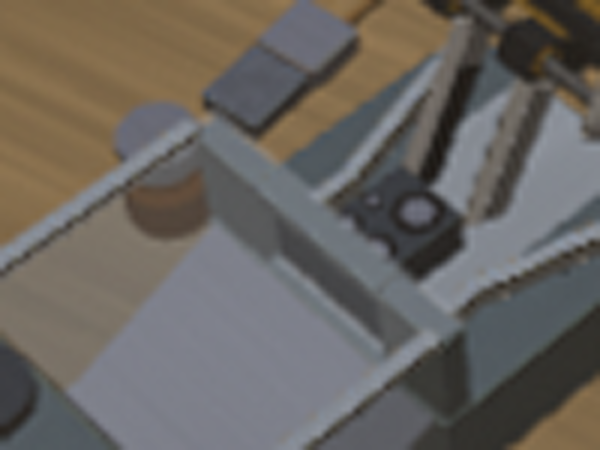

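Block (crop 410,220) is squared up and centred, its front at the flap. Pushing straight on.

{"method": "drive_tool", "body": {
  "commands": [
    [-0.18,0,0.095,0,0,0],
    [-0.18,0,0.095,0,0,0],
    [-0.18,0,0.095,0,0,0],
    [-0.18,0,0.095,0,0,0]
  ]
}}

```text
time: 6.55
tool_pos: [0.5936, -0.0917, 0.0743]
ee_rot: [-3.14, 0.499, 2.898]
wrist_force: [-4.0, 0.7, 0.7]
width: 0.03
finger_force: 1.6
```

{"method": "drive_tool", "body": {
  "commands": [
    [-0.18,0,0.095,0,0,0],
    [-0.18,0,0.095,0,0,0],
    [-0.18,0,0.095,0,0,0],
    [-0.13,0,0.07,0,0,0],
    [0,0,0,0,0,0],
    [0,0,0,0,0,0]
  ]
}}

```text
time: 7.3
tool_pos: [0.6227, -0.0987, 0.075]
ee_rot: [-3.14, 0.5, 2.898]
wrist_force: [-0.2, 0.0, -0.7]
width: 0.03
finger_force: 0.0
```

```bash
python3 - <<'E'
from h import *
s=snap('scene','s4')
cv2.imwrite('pics/c4.png',cv2.resize(s['image'][165:265,200:320],None,fx=6,fy=6,interpolation=2))
o=get_obs();q=np.load('q.npy');c,n=np.cos(q[2]),np.sin(q[2]);d=o['tool_pos'][:2]-q[:2]
print(o['tool_pos'],'booth',c*d[0]+n*d[1],-n*d[0]+c*d[1],o['ee_rot'],o['wrist_force'])
E
```

```text
[ 0.62261165 -0.09867247  0.07507195] booth -0.011758971714832525 -0.002508840366764853 [-3.14012756  0.50001815  2.89834681] [0.17861858 0.03154525 0.55191711]
```

View pics/c4.png

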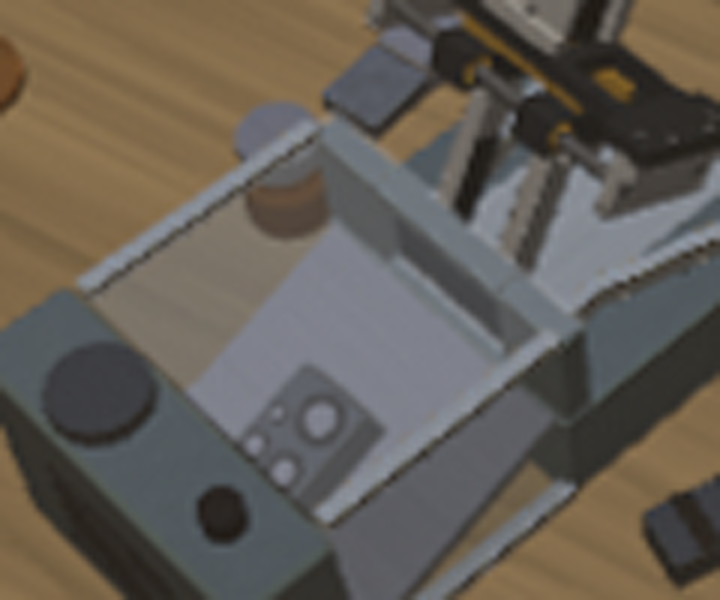

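The block lies at the foot of the chute (crop 310,430). Drawing the gripper back, then up.

{"method": "drive_tool", "body": {
  "commands": [
    [0.44,0,-0.24,0,0,0],
    [0.88,0,-0.48,0,0,0],
    [0.88,0,-0.48,0,0,0],
    [0.1,0,-0.9,0,0,0],
    [-0.44,0,-0.85,0,0,0],
    [-0.48,0,-0.87,0,0,0],
    [-0.48,0,-0.87,0,0,0],
    [0,0,0,0,0,0],
    [0,0,0,0,0,0],
    [0,0,0,0,0,0],
    [0,0,0,0,0,0]
  ]
}}

```text
time: 8.72
tool_pos: [0.5042, -0.069, 0.2207]
ee_rot: [-3.14, 0.497, 2.898]
wrist_force: [0.2, -0.2, 0.6]
width: 0.0301
finger_force: 0.0
```

```bash
python3 - <<'E'
from h import *
s=snap('scene','s5');b=snap('side','b5')
cv2.imwrite('pics/c5.png',np.vstack([cv2.resize(s['image'][165:240,190:350],None,fx=4,fy=4,interpolation=2),cv2.resize(b['image'][140:215,290:450],None,fx=4,fy=4,interpolation=2)]))
E
```

```text
(no output)
```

View pics/c5.png

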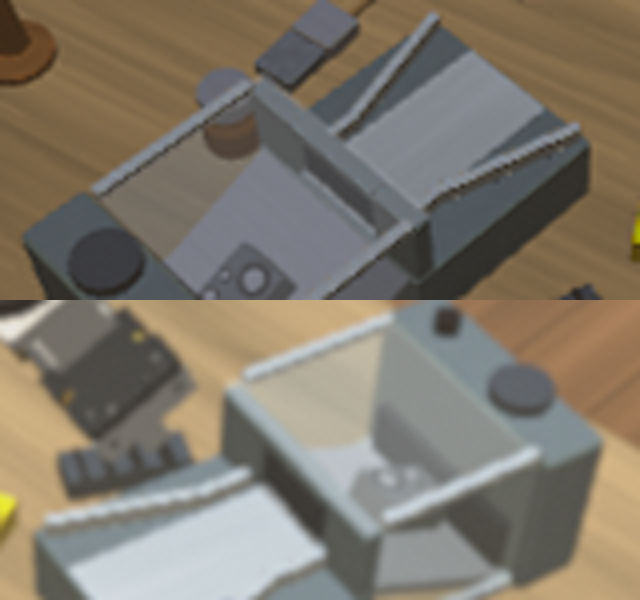

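The block is in the chute (scene crop 250,275), the flap hangs closed as in the first view (scene 340,190), the gripper is clear and the bystanders have not moved. Handing in.

```bash
python3 -c "
from bench import close_job
print(close_job())"
```

```text
the job is handed in; nothing more can be done
None
```

I pushed the steel doming block through the flap; it slid to the bottom of the chute, the flap fell shut behind it, and I drew the gripper clear at 8.7 s with the visible bystanders unmoved, then handed the job in (no verdict was returned).

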